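Roll a bottle up the loading ramp into a bottle roller

TASK

Load the bottle roller: take the pusher paddle out of its dock and, gently and slowly, use it to roll the white bottle up the wire ramp and over the first roller until it drops into the hollow between the two rollers and rests there. Push the bottle with the paddle only, never with the gripper, then stand the paddle back in its dock and leave everything else as it stands.

Things in the scene. Friction and masses are not known exactly. Their poses are not given: they have to be found in the camera images.
- bottle_roller: White bench-top bottle roller with a steel-wire loading ramp, one fixed unit: x -129 to +144 mm, y -106 to +168 mm. Origin on the bench, z up; x points up the ramp to the rollers, y along the rollers to the control housing (y above 98 mm, top 71 mm). Bearing plate at y -96 to -106 mm, top 60 mm. Ramp side guide wires at y = +-86 mm, tops 57 mm (low end) to 67 mm above the bench.
- ramp_low (a point): Low end of the ramp, midway between its rails, on the level of their tops (roller frame x -125, y 0, z 33 mm). Two 8 mm round rails at y = +-36 mm rise 5 degrees from here in x, to z = 50 mm at x = +64 mm, just before the first roller. Here both rails are bent up into stubs, top z = 48 mm, x -129 to -121 mm, against which the bottle rests at the start.
- first_roller (a point): Axle centre of the first roller: x +80, y 0, z 38 mm in the roller frame. Two freely turning rollers lie along y, the second at x = +120 mm, each with rubber tyres of 12 mm radius at y = +-36 mm (tops z = 50 mm). Behind the second nothing stops the bottle: pushed too far, or over the first roller at about 0.2 m/s or more, it falls off; 0.1 m/s is safe.
- nest (a point): Where the middle of the bottle's axis lies when it rests in the hollow between the rollers: x +100, y 0, z 79 mm in the roller frame. The hollow is 5 mm deep: on top of the first roller the bottle's axis is at x = 80, z = 84 mm; once past that it drops into the hollow by itself.
- bottle: Round white plastic bottle, grey screw cap, 68 mm in diameter, 150 mm long, about 0.3 kg, lying across the rails. Origin on its axis at mid-length; y is its axis (cap, 47 mm wide, from y = +56 mm; full width y -75 to +47 mm); x and z turn as it rolls. Starts at the low end, roller frame x = -98, z = 70 mm. It rolls freely and runs back down the ramp if let go before it is over the first roller.
- paddle: Pusher paddle, 0.14 kg, upright in the dock, blade down. Origin at the middle of the blade's lower edge, z up, x the blade's normal; both faces alike. White blade 10 mm thick (x), 80 mm wide (y), z 0 to 72 mm; above it a black block handle 24 mm thick (x), 60 mm wide (y), z 70 to 120 mm; grip it from above by its flat sides x = +-12 mm, middle at z = 95 mm.
- dock: Grey dock fixed to the bench, base 78 x 118 mm, that holds the blade upright; it stands to the right or to the left of the bottle roller. Origin on the bench at its centre, z up, x across the slot (the docked blade's normal), y along it. Straight slot 13 mm wide, 92 mm long, from its floor at z = 10 mm to z = 41 mm; above it two lips flare out to about 29 mm at z = 56 mm.
- dock_floor (a point): Centre of the dock's slot floor, 10 mm above the bench: where the paddle's origin is when it stands in the dock.
- sample_cup_near: Bystander: clear 60 ml sample cup with red screw cap, 44 mm in diameter, 76 mm tall, origin under its centre; nearer the robot.
- sample_cup_far: Bystander: a like sample cup, 44 mm in diameter, 76 mm tall, origin under its centre; farther from the robot.
- dropper_bottle: Bystander: dropper bottle, 28 mm in diameter, 73 mm tall, origin under its centre.
Things that resemble listed ones, but are neither listed nor needed, are in the scene too. Of the things that look like the paddle, the largest one is meant.

How it is judged:
By the outcome, as a careful person would: the job done as asked, in the order asked, and still so for the second after the job is handed in, with the robot touching nothing.
It also fails if it takes over 64 s, if anything falls off the work surface, if the arm or the gripper's body presses on something with over 40 N, if the wrist force passes 120 N, or if a joint passes its speed limit or range.

ROBOT

A 7-joint arm with a two-finger parallel gripper is mounted at the origin on the work surface; the furniture and walls round the work are solid. World frame = base frame: x ahead of the robot, y to its left, z up, the work surface at z = 0. Lengths are in m, angles in rad, forces in N, time in s.
With the tool pointing down it reaches from about 0.425 to 0.925 m from the base axis. Payload 6.8 kg.
Tool frame: the origin (TCP) lies midway between the tips of the shut fingers; the grasp point (between the pads) lies 19 mm behind it; y points along the fingers, z is the direction in which the jaws open and shut, and the axes are right-handed (so a half turn about y gives the same grasp; the last joint's range is limited). The gripper opens to 85 mm and grips with 20 to 120 N. Pads are 22 mm wide; open, the fingers measure 114 mm over their backs; the gripper's body (76 mm by 85 mm) begins 54 mm behind the grasp point. The pads swing forward as they close: fully open they stand 13 mm farther back than shut.
Start: joints at [1.116, 0.477, 0.022, 1.555, -0.011, 1.109, -0.083], TCP at [0.229, -0.635, 0.231] pointing down, gripper open.
Joint ranges: [-2.96, 2.96], [-0.34, 2.1], [-1.41, 1.46], [0.24, 2.44], [-1.37, 4.51], [0.17, 1.92], [-2.96, 2.96]. Speed limits (rad/s): [2.39, 2.39, 3.14, 3.14, 3.14, 3.14, 3.14].

INTERFACE

Orientations are given as a unit quaternion [w, x, y, z].
In Python, from station import bot gives the robot as it stands. The module is installed in compiled form; this text tells all that it offers.
- The arm moves only by the shell command python3 -m crank 'ROWS' [FORCE]. ROWS is JSON, a list of rows, each an object with "linear": the shift along the tool's x, y, z in m, a list of three; "dr": the turn, a rotation vector about the tool's x, y, z in degrees, a list of three; "hand": the gripper command: -1 is shut, 1 is fully open, values between are in proportion. A call has 1 to 10 rows; each row is the pose to reach, as a shift and turn from the pose commanded when the call began, along the tool's axes at that moment; what a row does not reach only later rows make up. A row lasts 1/12 s, in which the tool goes at most 41.7 mm and 7.16 degrees, less where a joint would pass 70% of its speed; a pose out of reach is approached as far as the arm can. A call with a gripper value outside its range is refused whole. The fingers move at their own pace and stop on an object; FORCE is the grip in N (left out, the last holds). Time passes only in rows, so rows that repeat a pose let the fingers close. It gives the time, the measured TCP pose, the force and the opening at its end, in the units of the state.
- bot.get_obs(): the state, without advancing time (a new reading comes with each control period).
- bot.read_camera(name): name is "side" or "top"; returns the picture (400x640x3 uint8, blue, green, red); there is no depth.
- bot.camera_params(name): a dict with "K" (3x3 intrinsics, pixels), "k1" (the pictures are not rectified: a ray, as slopes to the right and down, at radius r is drawn at 1 + k1 r^2 times it, then the intrinsics apply), "R" (3x3) and "t" (3): a world point X has camera coordinates R X + t. Camera axes: x right, y down, z forward; pixel columns grow to the right and rows downward; lengths in m; the calibration is good to about 2 mm. A picture is of the moment at which its call begins. camera_params takes no time and is no camera call.
- bot.hand_in(): hands the job in, once; it reports no verdict.
Trained networks look in the newest picture that a camera, given by its name, has taken for a name from the list of things; names that differ only in an ending like _2 or _b are one class to them, and where a whole thing is asked for, a point or a joint stands for the part that bears it (a point fixed in the world has none). Each returns a list of dicts, best first, with "score" (0 to 1); they miss things now and then, are a little off and sometimes report something else, mostly with a low value. They report only what shows in the picture. A call takes as long as a camera call. They do not tell look-alikes from the thing itself.
- bot.search_frame(camera, target): "extent" ([left, top, right, bottom] in pixels, round what is visible of it).
- bot.cut_out(camera, target): "pixels" (400x640 bool, what is visible of it) and "extent" ([left, top, right, bottom] in pixels, round what is visible of it).
- bot.place_of(camera, target): "xy" ([column, row] in pixels: a listed point, or the origin of a listed thing).
The state is a dict: "t": time; "q": joint angles; "joint_vel": joint speeds; "joint_torque": joint torques, N m; "eef_pos": TCP position; "tool_rot": TCP orientation; "contact_force": force on the tool from outside, world axes, zero at the start; "torque": the same for the moment, N m; "gripper_width": opening from 0.0 (shut) to 1.0 (fully open).
Only numpy, scipy, OpenCV 4.12 (cv2) and the standard library are available. Lean on these libraries where they do the work, as an engineer would, in place of code of your own. Each camera call takes 0.05 s, during which the arm holds its last target. There are 200 camera calls.

## Working session

There is one attempt and no reset: what is moved stays moved. The work goes in short steps, Python scripts to look and compute and a shell command to move; the robot and the scene stay as the last step left them, time stands still between calls to the robot, and variables do not carry over. Pictures are saved under pics/ and viewed, about 8 in all and at most 12, crops included, and the job is handed in when it is done.

```bash
mkdir -p pics; ls; python3 - <<'E'
from station import bot
import cv2,numpy as np
for c in("side","top"):
    im=bot.read_camera(c); cv2.imwrite(f"pics/{c}0.png",im)
    p=bot.camera_params(c); print(c,np.round(p["K"],1).tolist(),p["k1"],np.round(p["R"],3).tolist(),np.round(p["t"],3).tolist())
    for n in "bottle_roller ramp_low first_roller nest bottle paddle dock dock_floor sample_cup_near dropper_bottle".split():
        print(n,[(np.round(d["xy"]).tolist(),round(d["score"],2)) for d in bot.place_of(c,n)][:4])
o=bot.get_obs();print(o)
E
```

```text
pics
side [[391.5, 0.0, 313.5], [0.0, 391.5, 208.9], [0.0, 0.0, 1.0]] -0.09350983333194401 [[-0.976, -0.218, -0.021], [-0.119, 0.607, -0.786], [0.184, -0.764, -0.618]] [0.536, 0.122, 0.964]
bottle_roller [([318.0, 223.0], 0.82), ([299.0, 334.0], 0.42)]
ramp_low [([320.0, 189.0], 0.92)]
first_roller [([314.0, 234.0], 0.83)]
nest [([314.0, 227.0], 0.64)]
bottle [([321.0, 182.0], 0.6), ([296.0, 332.0], 0.16)]
paddle [([296.0, 333.0], 0.8), ([313.0, 293.0], 0.6), ([262.0, 290.0], 0.55)]
dock []
dock_floor [([300.0, 335.0], 0.79)]
sample_cup_near [([393.0, 179.0], 0.72)]
dropper_bottle [([362.0, 319.0], 0.83)]
top [[414.5, 0.0, 320.8], [0.0, 414.5, 201.8], [0.0, 0.0, 1.0]] -0.01947008877495021 [[0.021, -1.0, -0.002], [-0.98, -0.02, -0.199], [0.199, 0.006, -0.98]] [-0.021, 0.518, 1.252]
bottle_roller [([326.0, 203.0], 0.8), ([391.0, 159.0], 0.71)]
ramp_low []
first_roller [([301.0, 199.0], 0.95), ([325.0, 203.0], 0.46)]
nest [([295.0, 198.0], 0.56)]
bottle [([356.0, 196.0], 0.73)]
paddle [([213.0, 206.0], 0.63), ([253.0, 207.0], 0.48), ([252.0, 176.0], 0.45)]
dock [([218.0, 205.0], 0.84)]

[... 153 characters left out ...]
': array([ 1.1159021 ,  0.47700876,  0.02241467,  1.55541806, -0.01152889,
        1.1093289 , -0.08310265]), 'joint_vel': array([-1.87931471e-03,  1.18164737e-03, -9.93590921e-05, -8.57855126e-04,
       -9.71304037e-04, -1.21361214e-03, -1.30423744e-03]), 'joint_torque': array([-7.34258920e-04, -5.96345580e+01,  1.60631809e+00, -2.81552035e+01,
        1.26248400e-02,  1.57286238e-03,  1.09811910e-05]), 'eef_pos': array([ 0.22942499, -0.63481071,  0.23129467]), 'tool_rot': array([ 0.12198741, -0.12197145,  0.69652091, -0.69649168]), 'contact_force': array([-0.37619311, -0.21539003, -0.18717679]), 'torque': array([ 0.00369194, -0.03757222,  0.00174186]), 'gripper_width': 0.9974283889847328}
```

View pics/side0.png

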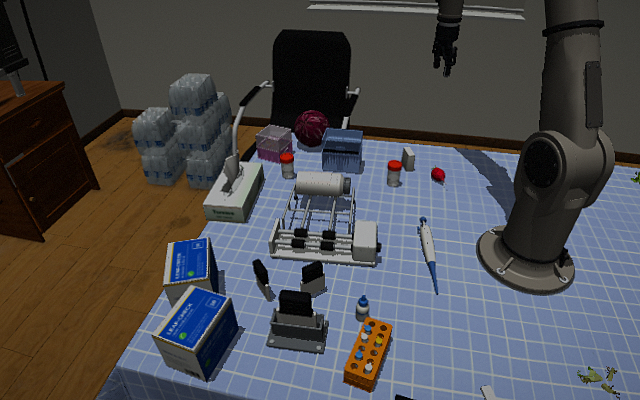

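View pics/top0.png

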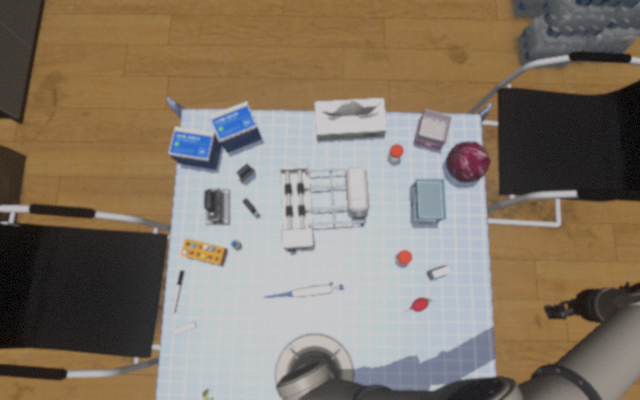

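```bash
cat > h.py <<'E'
import numpy as np,cv2
from station import bot
from scipy.spatial.transform import Rotation as Rn
def cam(c):
    p=bot.camera_params(c); return [np.array(p[k],float) for k in("K","R","t")]+[p["k1"]]
def ray(c,uv):
    K,R,t,k=cam(c); d=(np.array(uv,float)-K[:2,2])/[K[0,0],K[1,1]]; s=d.copy()
    for _ in range(20): s=d/(1+k*(s@s))
    v=R.T@np.r_[s,1]; return -R.T@t, v/np.linalg.norm(v)
def atz(c,uv,z):
    o,v=ray(c,uv); return o+v*(z-o[2])/v[2]
def tri(a,b):  # side px, top px -> point, gap
    (o1,v1),(o2,v2)=ray("side",a),ray("top",b)
    s=np.linalg.lstsq(np.c_[v1,-v2],o2-o1,rcond=None)[0]; p,q=o1+s[0]*v1,o2+s[1]*v2
    return (p+q)/2,np.linalg.norm(p-q)
def proj(c,X):
    K,R,t,k=cam(c); x=np.atleast_2d(X)@R.T+t; s=x[:,:2]/x[:,2:]; s=s*(1+k*(s**2).sum(1,keepdims=True))
    return s*[K[0,0],K[1,1]]+K[:2,2]
E
python3 - <<'E'
from h import *
P=np.round
for n,a,b in [("ramp/firstroller",(314,234),(301,199)),("nest",(314,227),(295,198)),("bottle",(321,182),(356,196)),("paddle",(296,333),(213,206)),("dockfloor",(300,335),(220,207)),("cupnear",(393,179),(400,257)),("dropper",(362,319),(238,247))]:
    p,g=tri(a,b);print(n,P(p,3),P(g,4), "side@z",P(atz("side",a,p[2]),3))
print("ramp_low",P(atz("side",(320,189),.033),3),"fr",P(atz("side",(314,234),.038),3),P(atz("top",(301,199),.038),3))
print("roller",P(atz("side",(318,223),0),3),P(atz("top",(326,203),0),3))
print("floor",P(atz("side",(300,335),.01),3),P(atz("top",(220,207),.01),3),P(atz("side",(296,333),.01),3),P(atz("top",(213,206),.01),3))
print("dock",P(atz("top",(218,205),0),3))
t=cv2.imread("pics/top0.png")[150:265,185:385]; s=cv2.imread("pics/side0.png")[165:360,245:405]
cv2.imwrite("pics/topc.png",cv2.resize(t,None,fx=4,fy=4,interpolation=cv2.INTER_CUBIC))
cv2.imwrite("pics/sidec.png",cv2.resize(s,None,fx=3,fy=3,interpolation=cv2.INTER_CUBIC))
E
```

```text
ramp/firstroller [0.533 0.053 0.033] 0.0046 side@z [0.535 0.053 0.033]
nest [0.528 0.07  0.072] 0.0053 side@z [0.531 0.069 0.072]
bottle [ 0.543 -0.119  0.076] 0.0175 side@z [ 0.553 -0.121  0.076]
paddle [0.507 0.338 0.018] 0.0047 side@z [0.509 0.338 0.018]
dockfloor [ 0.507  0.322 -0.011] 0.0009 side@z [ 0.506  0.322 -0.011]
cupnear [ 0.353 -0.263  0.018] 0.0009 side@z [ 0.353 -0.263  0.018]
dropper [ 0.38   0.255 -0.012] 0.0067 side@z [ 0.384  0.254 -0.012]
ramp_low [ 0.561 -0.146  0.033] fr [0.534 0.058 0.038] [0.529 0.053 0.038]
roller [ 0.543 -0.03   0.   ] [ 0.526 -0.027  0.   ]
floor [0.502 0.336 0.01 ] [0.503 0.317 0.01 ] [0.511 0.333 0.01 ] [0.506 0.34  0.01 ]
dock [0.512 0.326 0.   ]
```

View pics/topc.png

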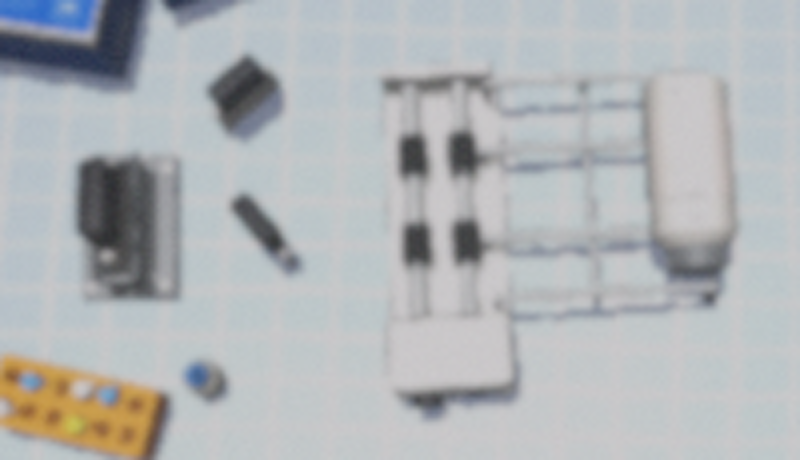

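View pics/sidec.png

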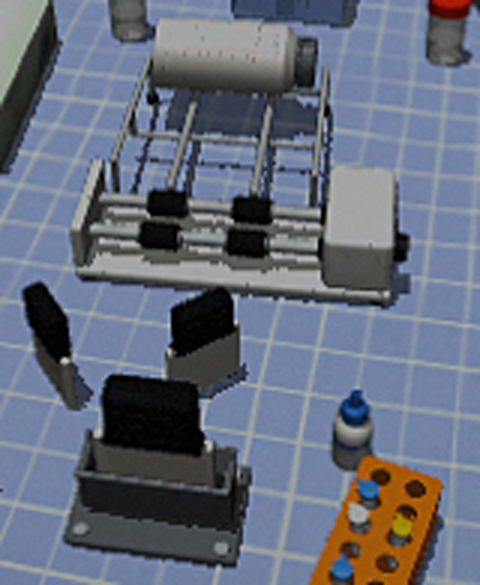

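```bash
cat >> h.py <<'E'
def tp(u,v): return ("top",(185+(u-1.5)/4,150+(v-1.5)/4))
def sp(u,v): return ("side",(245+(u-1)/3,165+(v-1)/3))
def fit(obs,x0):
    from scipy.optimize import least_squares
    X=np.array([o[0] for o in obs],float)
    def W(p):
        R=Rn.from_euler("z",p[2]).as_matrix(); return X@R.T+[p[0],p[1],0]
    def f(p):
        w=W(p); return np.concatenate([proj(o[1][0],w[i])[0]-o[1][1] for i,o in enumerate(obs)])
    r=least_squares(f,x0,loss="soft_l1"); return r.x,r.fun.reshape(-1,2)
E
python3 - <<'E'
from h import *
roll=[((.12,-.036,.046),tp(413,155)),((.12,.036,.046),tp(418,244)),((.08,-.036,.046),tp(463,154)),((.08,.036,.046),tp(467,242)),
((.08,-.036,.043),sp(168,204)),((.08,.036,.043),sp(252,209)),((.12,-.036,.043),sp(160,236)),((.12,.036,.043),sp(246,241)),
((-.125,.086,.055),tp(712,297))]
r,e=fit(roll,[.53,-.03,1.57]);print("roller",r[:2].round(4),np.degrees(r[2]).round(2));print(e.round(1).tolist())
# dock assumed x along world y
for nm,obs in {"dock":[((.039,.059,.005),tp(83,298)),((-.039,.059,.005),tp(180,298)),((-.039,-.059,.005),tp(181,155)),((.039,-.059,.005),sp(65,541)),((.039,.059,.005),sp(237,563))],
 "paddle":[((.012,-.03,.13),tp(80,160)),((.012,.03,.13),tp(84,240)),((-.012,-.03,.13),tp(106,158)),((-.012,.03,.13),tp(110,239)),((-.012,-.03,.13),sp(107,378)),((-.012,.03,.13),sp(197,382)),((.012,-.03,.13),sp(103,392)),((.012,.03,.13),sp(198,397))]}.items():
    d,e=fit(obs,[.51,.33,1.57]);print(nm,d[:2].round(4),np.degrees(d[2]).round(2));print(e.round(1).tolist())
# bottle yaw from top mask edges/centroid
R=Rn.from_quat(np.roll(bot.get_obs()["tool_rot"],-1)).as_matrix();print(R.round(3))
E
```

```text
roller [ 0.5326 -0.0227] 92.03
[[-1.0, -0.9], [-2.3, -0.9], [-0.9, -0.8], [-1.8, -0.6], [1.0, -1.6], [1.0, -0.2], [0.3, -1.7], [0.5, -0.1], [2.9, -0.0]]
dock [0.5074 0.3263] 93.12
[[-0.2, 0.2], [-0.3, -0.6], [-0.2, -0.4], [0.1, -0.6], [0.4, 0.1]]
paddle [0.5074 0.3242] 97.86
[[-1.4, -0.9], [-1.2, -1.2], [0.1, -1.3], [0.4, -1.9], [0.6, -4.0], [2.0, -3.7], [0.1, 1.2], [0.6, 1.3]]
[[-0.94  0.    0.34]
 [-0.34  0.   -0.94]
 [-0.   -1.   -0.  ]]
```

```bash
cat >> h.py <<'E'
def goto(*tg):  # (x,y,z,jaw deg) -> rows from the present pose
    o=bot.get_obs(); p=o["eef_pos"]; R=Rn.from_quat(np.roll(o["tool_rot"],-1)); M=R.as_matrix()
    print("t",round(o["t"],2),"pos",p.round(4),"jaw",np.degrees(np.arctan2(M[1,2],M[0,2])).round(2),"down",M[:,1].round(3),"F",o["contact_force"].round(1),"w",round(o["gripper_width"],3),"q1,q7",o["q"][[0,6]].round(2))
    for t in tg:
        z=np.array([np.cos(np.radians(t[3])),np.sin(np.radians(t[3])),0]); y=np.array([0,0,-1.]); G=np.c_[np.cross(y,z),y,z]
        print(t,"lin",(M.T@(np.array(t[:3])-p)).round(4),"dr",np.degrees((R.inv()*Rn.from_matrix(G)).as_rotvec()).round(2))
E
python3 - <<'E'
from h import *
roll=[((.12,-.036,.046),tp(413,155)),((.12,.036,.046),tp(418,244)),((.08,-.036,.046),tp(463,154)),((.08,.036,.046),tp(467,242)),
((.08,-.036,.046),sp(168,204)),((.08,.036,.046),sp(252,209)),((.12,-.036,.046),sp(160,236)),((.12,.036,.046),sp(246,241))]
for s in(roll,roll[:4],roll[4:]):
    r,e=fit(s,[.53,-.03,1.57]);print("roller",r[:2].round(4),np.degrees(r[2]).round(2),e.round(1).tolist())
goto((.56,-.1,.27,-86.9),(.507,.326,.27,-86.9))
E
```

```text
roller [ 0.5366 -0.022 ] 94.4 [[-1.6, -0.6], [-1.9, -0.6], [-1.5, -1.0], [-1.5, -0.8], [0.6, -2.0], [0.8, -1.4], [0.5, -2.0], [0.9, -1.2]]
roller [ 0.5341 -0.0272] 94.35 [[0.1, 0.2], [-0.3, 0.1], [0.1, -0.3], [0.1, -0.0]]
roller [ 0.5388 -0.0156] 95.44 [[-0.4, -0.3], [0.0, 0.0], [-0.2, -0.1], [0.5, 0.3]]
t 1.1 pos [ 0.2294 -0.6348  0.2313] jaw -70.13 down [ 0.  0. -1.] F [-0.4 -0.2 -0.2] w 0.997 q1,q7 [ 1.12 -0.08]
(0.56, -0.1, 0.27, -86.9) lin [-0.4927 -0.0387 -0.3906] dr [ 0.   16.77 -0.  ]
(0.507, 0.326, 0.27, -86.9) lin [-0.5876 -0.0387 -0.8093] dr [ 0.   16.77 -0.  ]
```

```bash
R='{"linear":[-0.49,-0.04,-0.39],"dr":[0,16.8,0],"hand":1}'; python3 -m crank '[{"linear":[-0.49,-0.04,-0.39],"dr":[0,16.8,0],"hand":1},{"linear":[-0.49,-0.04,-0.39],"dr":[0,16.8,0],"hand":1},{"linear":[-0.49,-0.04,-0.39],"dr":[0,16.8,0],"hand":1},{"linear":[-0.49,-0.04,-0.39],"dr":[0,16.8,0],"hand":1},{"linear":[-0.49,-0.04,-0.39],"dr":[0,16.8,0],"hand":1},{"linear":[-0.49,-0.04,-0.39],"dr":[0,16.8,0],"hand":1},{"linear":[-0.49,-0.04,-0.39],"dr":[0,16.8,0],"hand":1},{"linear":[-0.49,-0.04,-0.39],"dr":[0,16.8,0],"hand":1},{"linear":[-0.49,-0.04,-0.39],"dr":[0,16.8,0],"hand":1},{"linear":[-0.49,-0.04,-0.39],"dr":[0,16.8,0],"hand":1}]'
python3 -m crank '[{"linear":[-0.1,0,-0.3],"dr":[0,6,0],"hand":1},{"linear":[-0.1,0,-0.3],"dr":[0,6,0],"hand":1},{"linear":[-0.1,0,-0.3],"dr":[0,6,0],"hand":1},{"linear":[-0.1,0,-0.3],"dr":[0,6,0],"hand":1},{"linear":[-0.1,0,-0.3],"dr":[0,6,0],"hand":1},{"linear":[-0.1,0,-0.3],"dr":[0,6,0],"hand":1}]'
python3 -c "
from h import *
goto((.507,.326,.2,-86.9))"
```

```text
t: 1.93
eef_pos: [0.4482, -0.2789, 0.2584]
tool_rot: [-0.019, 0.019, -0.707, 0.707]
contact_force: [1.1, -1.6, 0.3]
gripper_width: 1.0
t: 2.43
eef_pos: [0.5137, -0.0383, 0.2583]
tool_rot: [0.018, -0.018, -0.707, 0.707]
contact_force: [0.2, 0.5, 0.1]
gripper_width: 1.0
t 2.43 pos [ 0.5137 -0.0383  0.2583] jaw -92.94 down [ 0.001 -0.    -1.   ] F [0.2 0.5 0.1] w 1.0 q1,q7 [ 0.18 -1.73]
(0.507, 0.326, 0.2, -86.9) lin [ 0.0255  0.0582 -0.3634] dr [-0.02 -6.04 -0.05]
```

```bash
python3 -m crank '[{"linear":[0.025,0,-0.35],"dr":[0,-6,0],"hand":1},{"linear":[0.025,0,-0.35],"dr":[0,-6,0],"hand":1},{"linear":[0.025,0,-0.35],"dr":[0,-6,0],"hand":1},{"linear":[0.025,0,-0.35],"dr":[0,-6,0],"hand":1},{"linear":[0.025,0,-0.35],"dr":[0,-6,0],"hand":1},{"linear":[0.025,0,-0.35],"dr":[0,-6,0],"hand":1},{"linear":[0.025,0,-0.35],"dr":[0,-6,0],"hand":1},{"linear":[0.025,0,-0.35],"dr":[0,-6,0],"hand":1},{"linear":[0.025,0,-0.35],"dr":[0,-6,0],"hand":1},{"linear":[0.025,0,-0.35],"dr":[0,-6,0],"hand":1}]'
python3 -m crank '[{"linear":[0,0,0],"dr":[0,0,0],"hand":1},{"linear":[0,0,0],"dr":[0,0,0],"hand":1},{"linear":[0,0,0],"dr":[0,0,0],"hand":1}]'
python3 -c "
from h import *
goto((.507,.326,.086,-86.9))"
```

```text
t: 3.27
eef_pos: [0.5044, 0.3169, 0.258]
tool_rot: [0.022, -0.022, 0.708, -0.706]
contact_force: [-0.3, 0.0, 0.5]
gripper_width: 0.999
t: 3.52
eef_pos: [0.5071, 0.3086, 0.2578]
tool_rot: [-0.018, 0.018, -0.706, 0.707]
contact_force: [0.2, -0.3, 0.4]
gripper_width: 0.998
t 3.52 pos [0.5071 0.3086 0.2578] jaw -87.09 down [ 0.    -0.001 -1.   ] F [ 0.2 -0.3  0.4] w 0.998 q1,q7 [-0.3  -2.32]
(0.507, 0.326, 0.086, -86.9) lin [-0.0007  0.1718 -0.0176] dr [-0.07 -0.19 -0.01]
```

```bash
python3 -m crank '[{"linear":[0,0.05,-0.017],"dr":[0,0,0],"hand":1},{"linear":[0,0.08,-0.017],"dr":[0,0,0],"hand":1},{"linear":[0,0.11,-0.017],"dr":[0,0,0],"hand":1},{"linear":[0,0.11,-0.017],"dr":[0,0,0],"hand":1},{"linear":[0,0.11,-0.017],"dr":[0,0,0],"hand":1},{"linear":[0,0.11,-0.017],"dr":[0,0,0],"hand":1}]'
python3 - <<'E'
from h import *
goto((.507,.326,.086,-86.9))
s=bot.read_camera("side"); t=bot.read_camera("top")
a=cv2.resize(s[220:360,240:380],None,fx=4,fy=4,interpolation=cv2.INTER_CUBIC)
b=cv2.resize(t[150:290,180:240],None,fx=4,fy=4,interpolation=cv2.INTER_CUBIC)
cv2.imwrite("pics/g1.png",np.hstack([a,b]))
E
```

```text
t: 4.02
eef_pos: [0.507, 0.3274, 0.1499]
tool_rot: [0.019, -0.018, 0.707, -0.706]
contact_force: [-0.7, -0.2, 0.1]
gripper_width: 0.998
t 4.02 pos [0.507  0.3274 0.1499] jaw -87.02 down [ 0.002  0.001 -1.   ] F [-0.7 -0.2  0.1] w 0.998 q1,q7 [-0.35 -2.4 ]
(0.507, 0.326, 0.086, -86.9) lin [0.0002 0.0639 0.0015] dr [ 0.06 -0.12 -0.13]
```

View pics/g1.png

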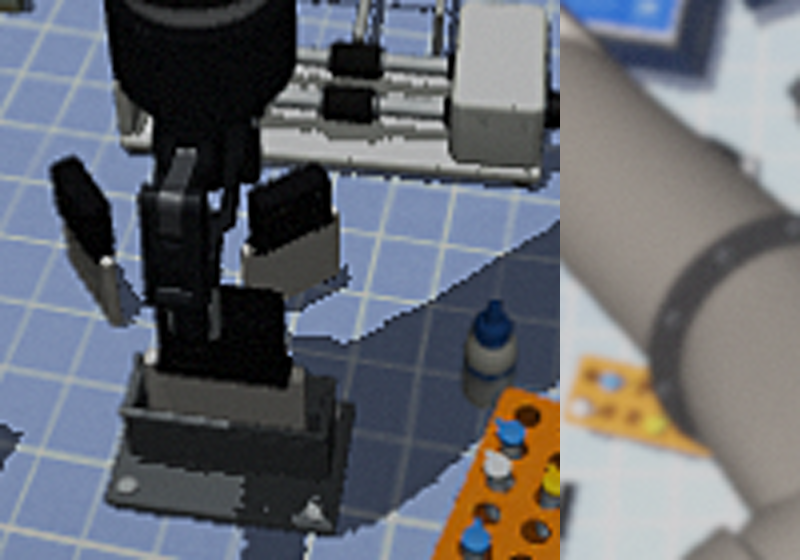

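```bash
python3 - <<'E'
from h import *
f=lambda u,v:(240+(u-1.5)/4,220+(v-1.5)/4)
for n,uv,z in [("blade L",(148,358),.082),("blade R",(303,370),.082),("handle TR",(286,291),.13),("handle BR",(290,368),.082),("handle BL",(158,360),.082),("tip front L",(160,345),.163),("tip front R",(208,345),.163)]: print(n,atz("side",f(*uv),z).round(4))
c=np.array([-np.sin(np.radians(-86.9)),0,0])
print("tip expected px", (proj("side",[[.507,.327+.05,.155],[.507,.327+.043,.155]])-[240,220])*4)
E
```

```text
blade L [0.5461 0.3343 0.082 ]
blade R [0.4706 0.3258 0.082 ]
handle TR [0.4794 0.3184 0.13  ]
handle BR [0.477  0.3259 0.082 ]
handle BL [0.5409 0.3345 0.082 ]
tip front L [0.5186 0.3848 0.163 ]
tip front R [0.4985 0.3806 0.163 ]
tip expected px [[190.78340412 345.311739  ]
 [195.06156219 332.65874267]]
```

```bash
python3 -m crank '[{"linear":[0,0.02,0.001],"dr":[0,-2,0],"hand":1},{"linear":[0,0.04,0.001],"dr":[0,-2,0],"hand":1},{"linear":[0,0.056,0.001],"dr":[0,-2,0],"hand":1},{"linear":[0,0.062,0.001],"dr":[0,-2,0],"hand":1},{"linear":[0,0.062,0.001],"dr":[0,-2,0],"hand":1},{"linear":[0,0.062,0.001],"dr":[0,-2,0],"hand":1}]' 30
python3 -m crank '[{"linear":[0,0,0],"dr":[0,0,0],"hand":0},{"linear":[0,0,0],"dr":[0,0,0],"hand":-0.3},{"linear":[0,0,0],"dr":[0,0,0],"hand":-0.6},{"linear":[0,0,0],"dr":[0,0,0],"hand":-1},{"linear":[0,0,0],"dr":[0,0,0],"hand":-1},{"linear":[0,0,0],"dr":[0,0,0],"hand":-1},{"linear":[0,0,0],"dr":[0,0,0],"hand":-1},{"linear":[0,0,0],"dr":[0,0,0],"hand":-1},{"linear":[0,0,0],"dr":[0,0,0],"hand":-1},{"linear":[0,0,0],"dr":[0,0,0],"hand":-1}]' 30
python3 -c "
from h import *
goto((.507,.326,.2,-85))"
```

```text
t: 4.62
eef_pos: [0.5064, 0.3272, 0.0873]
tool_rot: [0.032, -0.031, 0.707, -0.706]
contact_force: [-0.2, -0.5, 0.4]
gripper_width: 1.002
t: 5.45
eef_pos: [0.5058, 0.3269, 0.0863]
tool_rot: [0.031, -0.031, 0.707, -0.706]
contact_force: [-0.9, 0.0, 5.6]
gripper_width: 0.284
t 5.45 pos [0.5058 0.3269 0.0863] jaw -84.93 down [ 0.001  0.    -1.   ] F [-0.9  0.   5.6] w 0.284 q1,q7 [-0.37 -2.41]
(0.507, 0.326, 0.2, -85) lin [-0.0012 -0.1137  0.0009] dr [ 0.02  0.07 -0.04]
```

```bash
python3 -m crank '[{"linear":[0,0,0],"dr":[0,0,0],"hand":-1},{"linear":[0,-0.01,0],"dr":[0,0,0],"hand":-1},{"linear":[0,-0.025,0],"dr":[0,0,0],"hand":-1},{"linear":[0,-0.045,0],"dr":[0,0,0],"hand":-1},{"linear":[0,-0.07,0],"dr":[0,0,0],"hand":-1},{"linear":[0,-0.1,0],"dr":[0,0,0],"hand":-1},{"linear":[0,-0.13,0],"dr":[0,0,0],"hand":-1},{"linear":[0,-0.16,0],"dr":[0,0,0],"hand":-1},{"linear":[0,-0.16,0],"dr":[0,0,0],"hand":-1}]' 60
python3 - <<'E'
from h import *
r=np.array([.536,-.024]);th=np.radians(94.4)
ex=np.array([np.cos(th),np.sin(th)])
print(r-.17*ex)
goto((.543,-.22,.246,-85.6))
s=bot.read_camera("side"); t=bot.read_camera("top")
a=cv2.resize(s[150:270,250:400],None,fx=4,fy=4,interpolation=cv2.INTER_CUBIC)
b=cv2.resize(t[150:270,240:400],None,fx=4,fy=4,interpolation=cv2.INTER_CUBIC)
cv2.imwrite("pics/s2.png",a);cv2.imwrite("pics/t2.png",b)
for c in("side","top"):
    m=bot.cut_out(c,"bottle")[0]; k=m["pixels"].astype(np.uint8); q=cv2.minAreaRect(cv2.findNonZero(k)); print(c,m["extent"],q,m["score"])
    if c=="top":
        bx=cv2.boxPoints(q); print([atz(c,p,.085)[:2].round(4).tolist() for p in bx])
        ys,xs=np.nonzero(k); print(atz(c,(xs.mean(),ys.mean()),.09).round(4))
E
```

```text
t: 6.2
eef_pos: [0.5077, 0.3287, 0.2525]
tool_rot: [0.034, -0.028, 0.708, -0.705]
contact_force: [1.9, 0.2, -0.8]
gripper_width: 0.275
[ 0.54904223 -0.19349897]
t 6.2 pos [0.5077 0.3287 0.2525] jaw -84.93 down [ 0.008  0.006 -1.   ] F [ 1.9  0.2 -0.8] w 0.275 q1,q7 [-0.32 -2.32]
(0.543, -0.22, 0.246, -85.6) lin [0.0134 0.0038 0.5497] dr [ 0.28  0.67 -0.47]
side [303.8, 169.3, 352.6, 197.4] ((327.88116455078125, 184.30738830566406), (45.992156982421875, 25.259469985961914), 5.19442892074585) 0.61
top [343.7, 165.7, 368.9, 219.4] ((356.41033935546875, 192.92416381835938), (50.574703216552734, 22.754465103149414), 85.2363510131836) 0.65
[[0.6188, -0.0775], [0.6264, -0.1482], [0.4674, -0.1608], [0.4602, -0.0919]]
[ 0.5444 -0.1189  0.09  ]
```

View pics/t2.png

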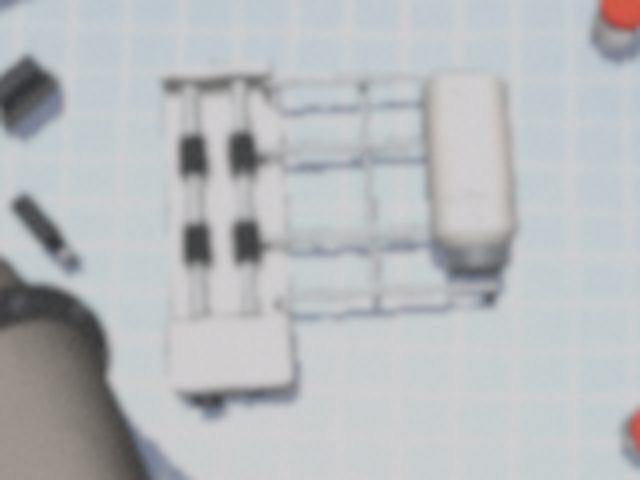

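```bash
python3 -m crank '[{"linear":[0,0,0.03],"dr":[0,0,0],"hand":-1},{"linear":[0,0,0.06],"dr":[0,0,0],"hand":-1},{"linear":[0,0,0.09],"dr":[0,0,0],"hand":-1},{"linear":[0,0,0.12],"dr":[0,0,0],"hand":-1},{"linear":[0,0,0.15],"dr":[0,0,0],"hand":-1},{"linear":[0,0,0.18],"dr":[0,0,0],"hand":-1},{"linear":[0,0,0.21],"dr":[0,0,0],"hand":-1},{"linear":[0,0,0.24],"dr":[0,0,0],"hand":-1},{"linear":[0,0,0.27],"dr":[0,0,0],"hand":-1},{"linear":[0,0,0.30],"dr":[0,0,0],"hand":-1}]'
python3 -m crank '[{"linear":[0,0,0.03],"dr":[0,0,0],"hand":-1},{"linear":[0,0,0.06],"dr":[0,0,0],"hand":-1},{"linear":[0,0,0.09],"dr":[0,0,0],"hand":-1},{"linear":[0,0,0.12],"dr":[0,0,0],"hand":-1},{"linear":[0,0,0.15],"dr":[0,0,0],"hand":-1},{"linear":[0,0,0.18],"dr":[0,0,0],"hand":-1},{"linear":[0,0,0.21],"dr":[0,0,0],"hand":-1},{"linear":[0,0,0.235],"dr":[0,0,0],"hand":-1},{"linear":[0,0,0.24],"dr":[0,0,0],"hand":-1},{"linear":[0,0,0.24],"dr":[0,0,0],"hand":-1}]'
python3 -m crank '[{"linear":[0,0,0],"dr":[0,0,0],"hand":-1},{"linear":[0,0,0],"dr":[0,0,0],"hand":-1},{"linear":[0,0,0],"dr":[0,0,0],"hand":-1}]'
python3 -c "
from h import *
goto((.5517,-.2033,.134,-85))"
```

```text
t: 7.23
eef_pos: [0.5308, 0.026, 0.2441]
tool_rot: [-0.03, 0.033, -0.706, 0.706]
contact_force: [1.2, -0.5, -1.3]
gripper_width: 0.275
t: 8.07
eef_pos: [0.5518, -0.2137, 0.2438]
tool_rot: [0.029, -0.031, 0.707, -0.706]
contact_force: [0.2, 0.6, -1.9]
gripper_width: 0.273
t: 8.32
eef_pos: [0.5533, -0.2093, 0.2455]
tool_rot: [0.032, -0.032, 0.707, -0.706]
contact_force: [-0.2, 0.1, -0.9]
gripper_width: 0.272
t 8.32 pos [ 0.5533 -0.2093  0.2455] jaw -84.78 down [-0.001  0.001 -1.   ] F [-0.2  0.1 -0.9] w 0.272 q1,q7 [ 0.43 -1.3 ]
(0.5517, -0.2033, 0.134, -85) lin [ 0.001   0.1115 -0.006 ] dr [0.05 0.22 0.03]
```

```bash
python3 -m crank '[{"linear":[0,0.025,0],"dr":[0,0,0],"hand":-1},{"linear":[0,0.05,0],"dr":[0,0,0],"hand":-1},{"linear":[0,0.075,0],"dr":[0,0,0],"hand":-1},{"linear":[0,0.095,0],"dr":[0,0,0],"hand":-1},{"linear":[0,0.11,0],"dr":[0,0,0],"hand":-1},{"linear":[0,0.11,0],"dr":[0,0,0],"hand":-1},{"linear":[0,0.11,0],"dr":[0,0,0],"hand":-1},{"linear":[0,0.11,0],"dr":[0,0,0],"hand":-1}]'
python3 - <<'E'
from h import *
goto((.5517,-.2033,.134,-85))
s=bot.read_camera("side"); t=bot.read_camera("top")
a=cv2.resize(s[130:260,260:370],None,fx=4,fy=4,interpolation=cv2.INTER_CUBIC)
b=cv2.resize(t[150:280,325:415],None,fx=4,fy=4,interpolation=cv2.INTER_CUBIC)
cv2.imwrite("pics/g2.png",np.hstack([a,b]))
E
```

```text
t: 8.98
eef_pos: [0.5542, -0.2108, 0.137]
tool_rot: [-0.032, 0.031, -0.706, 0.707]
contact_force: [0.8, 0.1, -0.9]
gripper_width: 0.278
t 8.98 pos [ 0.5542 -0.2108  0.137 ] jaw -84.88 down [ 0.002 -0.    -1.   ] F [ 0.8  0.1 -0.9] w 0.278 q1,q7 [ 0.42 -1.33]
(0.5517, -0.2033, 0.134, -85) lin [ 0.0018  0.003  -0.0077] dr [-0.03  0.12 -0.09]
```

View pics/g2.png

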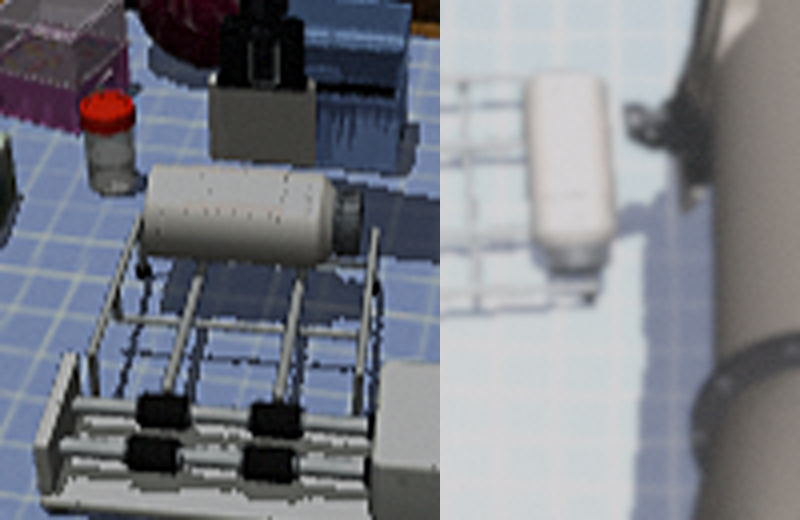

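```bash
python3 -m crank '[{"linear":[0.001,0.003,-0.01],"dr":[0,0,0],"hand":-1},{"linear":[0.001,0.003,-0.02],"dr":[0,0,0],"hand":-1},{"linear":[0.001,0.003,-0.03],"dr":[0,0,0],"hand":-1},{"linear":[0.001,0.003,-0.036],"dr":[0,0,0],"hand":-1},{"linear":[0.001,0.003,-0.040],"dr":[0,0,0],"hand":-1},{"linear":[0.001,0.003,-0.043],"dr":[0,0,0],"hand":-1},{"linear":[0.001,0.003,-0.046],"dr":[0,0,0],"hand":-1},{"linear":[0.001,0.003,-0.049],"dr":[0,0,0],"hand":-1},{"linear":[0.001,0.003,-0.052],"dr":[0,0,0],"hand":-1},{"linear":[0.001,0.003,-0.055],"dr":[0,0,0],"hand":-1}]'
python3 -m crank '[{"linear":[0,0,-0.003],"dr":[0,0,0],"hand":-1},{"linear":[0,0,-0.006],"dr":[0,0,0],"hand":-1},{"linear":[0,0,-0.010],"dr":[0,0,0],"hand":-1},{"linear":[0,0,-0.014],"dr":[0,0,0],"hand":-1},{"linear":[0,0,-0.018],"dr":[0,0,0],"hand":-1},{"linear":[0,0,-0.022],"dr":[0,0,0],"hand":-1},{"linear":[0,0,-0.026],"dr":[0,0,0],"hand":-1},{"linear":[0,0,-0.030],"dr":[0,0,0],"hand":-1},{"linear":[0,0,-0.034],"dr":[0,0,0],"hand":-1},{"linear":[0,0,-0.038],"dr":[0,0,0],"hand":-1}]'
python3 -m crank '[{"linear":[0,0,-0.004],"dr":[0,0,0],"hand":-1},{"linear":[0,0,-0.008],"dr":[0,0,0],"hand":-1},{"linear":[0,0,-0.012],"dr":[0,0,0],"hand":-1},{"linear":[0,0,-0.016],"dr":[0,0,0],"hand":-1},{"linear":[0,0,-0.020],"dr":[0,0,0],"hand":-1},{"linear":[0,0,-0.024],"dr":[0,0,0],"hand":-1},{"linear":[0,0,-0.028],"dr":[0,0,0],"hand":-1},{"linear":[0,0,-0.032],"dr":[0,0,0],"hand":-1},{"linear":[0,0,-0.036],"dr":[0,0,0],"hand":-1},{"linear":[0,0,-0.040],"dr":[0,0,0],"hand":-1}]'
python3 - <<'E'
from h import *
goto((.532,.016,.134,-85))
s=bot.read_camera("side"); t=bot.read_camera("top")
a=cv2.resize(s[130:260,260:370],None,fx=4,fy=4,interpolation=cv2.INTER_CUBIC)
b=cv2.resize(t[150:280,290:380],None,fx=4,fy=4,interpolation=cv2.INTER_CUBIC)
cv2.imwrite("pics/g3.png",np.hstack([a,b]))
E
```

```text
t: 9.92
eef_pos: [0.5474, -0.1569, 0.1329]
tool_rot: [-0.031, 0.031, -0.706, 0.707]
contact_force: [0.3, -0.6, -1.7]
gripper_width: 0.274
t: 10.75
eef_pos: [0.5441, -0.1183, 0.1329]
tool_rot: [-0.031, 0.031, -0.706, 0.706]
contact_force: [0.2, -0.9, -0.6]
gripper_width: 0.277
t: 11.58
eef_pos: [0.5405, -0.0784, 0.1328]
tool_rot: [0.031, -0.031, 0.706, -0.706]
contact_force: [-0.2, -0.4, -0.4]
gripper_width: 0.275
t 11.58 pos [ 0.5405 -0.0784  0.1328] jaw -84.93 down [-0.  0. -1.] F [-0.2 -0.4 -0.4] w 0.275 q1,q7 [ 0.23 -1.57]
(0.532, 0.016, 0.134, -85) lin [ 0.0001 -0.0012 -0.0948] dr [0.   0.07 0.  ]
```

View pics/g3.png

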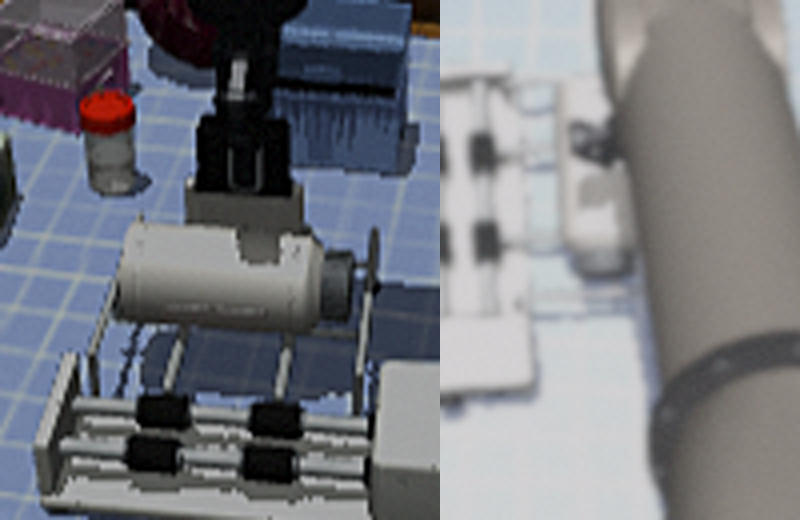

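```bash
python3 -m crank '[{"linear":[0,0,-0.004],"dr":[0,0,0],"hand":-1},{"linear":[0,0,-0.008],"dr":[0,0,0],"hand":-1},{"linear":[0,-0.001,-0.012],"dr":[0,0,0],"hand":-1},{"linear":[0,-0.001,-0.016],"dr":[0,0,0],"hand":-1},{"linear":[0,-0.001,-0.020],"dr":[0,0,0],"hand":-1},{"linear":[0,-0.001,-0.024],"dr":[0,0,0],"hand":-1},{"linear":[0,-0.002,-0.028],"dr":[0,0,0],"hand":-1},{"linear":[0,-0.002,-0.032],"dr":[0,0,0],"hand":-1},{"linear":[0,-0.002,-0.036],"dr":[0,0,0],"hand":-1},{"linear":[0,-0.002,-0.040],"dr":[0,0,0],"hand":-1}]'
python3 -m crank '[{"linear":[0,0,-0.004],"dr":[0,0,0],"hand":-1},{"linear":[0,0,-0.008],"dr":[0,0,0],"hand":-1},{"linear":[0,-0.001,-0.012],"dr":[0,0,0],"hand":-1},{"linear":[0,-0.001,-0.016],"dr":[0,0,0],"hand":-1},{"linear":[0,-0.002,-0.020],"dr":[0,0,0],"hand":-1},{"linear":[0,-0.002,-0.024],"dr":[0,0,0],"hand":-1},{"linear":[0,-0.002,-0.027],"dr":[0,0,0],"hand":-1},{"linear":[0,-0.002,-0.030],"dr":[0,0,0],"hand":-1},{"linear":[0,-0.002,-0.033],"dr":[0,0,0],"hand":-1},{"linear":[0,-0.002,-0.036],"dr":[0,0,0],"hand":-1}]'
python3 - <<'E'
from h import *
goto((.532,.016,.134,-85))
s=bot.read_camera("side")
a=cv2.resize(s[150:270,260:370],None,fx=4,fy=4,interpolation=cv2.INTER_CUBIC)
t=bot.read_camera("top")
b=cv2.resize(t[150:270,270:350],None,fx=4,fy=4,interpolation=cv2.INTER_CUBIC)
cv2.imwrite("pics/g4.png",np.hstack([a,b]))
E
```

```text
t: 12.52
eef_pos: [0.537, -0.0386, 0.1349]
tool_rot: [-0.031, 0.031, -0.706, 0.706]
contact_force: [0.4, -0.8, -1.5]
gripper_width: 0.274
t: 13.35
eef_pos: [0.5338, -0.003, 0.1368]
tool_rot: [-0.031, 0.031, -0.706, 0.706]
contact_force: [0.7, 0.4, -0.9]
gripper_width: 0.276
t 13.35 pos [ 0.5338 -0.003   0.1368] jaw -84.94 down [-0. -0. -1.] F [ 0.7  0.4 -0.9] w 0.276 q1,q7 [ 0.11 -1.72]
(0.532, 0.016, 0.134, -85) lin [ 0.0001  0.0028 -0.0191] dr [-0.    0.06  0.  ]
```

View pics/g4.png

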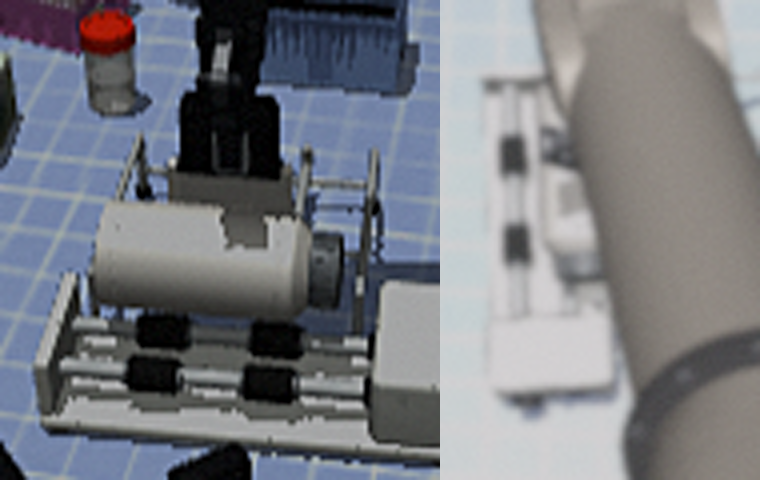

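```bash
cat >> h.py <<'E'
def look():
    bot.read_camera("side"); m=bot.cut_out("side","bottle")
    if not m: print("no bottle"); return
    m=m[0]; k=m["pixels"]; print("bottle",round(m["score"],2),np.round(m["extent"],1),"bottom rows",[int(np.nonzero(k[:,c])[0].max()) for c in(295,305,315,325) if k[:,c].any()],"top rows",[int(np.nonzero(k[:,c])[0].min()) for c in(290,295,305) if k[:,c].any()])
    th=np.radians(95);ex=np.array([np.cos(th),np.sin(th),0]);ey=np.array([-ex[1],ex[0],0])
    for s,z in((.06,.0825),(.08,.084),(.1,.079)):
        c=np.array([.536,-.024,0])+s*ex; P=[c+ey*y+np.array([0,0,z])+.034*(np.cos(a)*ex+np.sin(a)*np.array([0,0,1])) for y in(-.075,.047) for a in np.linspace(0,6.28,60)]
        h=cv2.convexHull(proj("side",np.array(P)).astype(np.float32))[:,0]; q=np.zeros((400,640),np.uint8); cv2.fillPoly(q,[h.astype(np.int32)],1)
        print("model s",s,"rows",[int(np.nonzero(q[:,c])[0].max()) for c in(295,305,315,325) if q[:,c].any()],[int(np.nonzero(q[:,c])[0].min()) for c in(290,295,305) if q[:,c].any()])
E
python3 -c "
from h import *
look()"
python3 -m crank '[{"linear":[0,0,-0.0025],"dr":[0,0,0],"hand":-1},{"linear":[0,0,-0.005],"dr":[0,0,0],"hand":-1},{"linear":[0,0,-0.0075],"dr":[0,0,0],"hand":-1},{"linear":[0,0,-0.010],"dr":[0,0,0],"hand":-1},{"linear":[0,0,-0.0125],"dr":[0,0,0],"hand":-1},{"linear":[0,0,-0.015],"dr":[0,0,0],"hand":-1},{"linear":[0,0,-0.0175],"dr":[0,0,0],"hand":-1},{"linear":[0,0,-0.020],"dr":[0,0,0],"hand":-1}]'
python3 -c "
from h import *
look()"
```

```text
bottle 0.75 [282.7 200.4 346.2 231.7] bottom rows [226, 227, 229, 229] top rows [202, 202, 201]
model s 0.06 rows [227, 228, 228, 229] [199, 199, 200]
model s 0.08 rows [232, 232, 233, 234] [204, 205, 205]
model s 0.1 rows [239, 239, 240, 241] [210, 211, 211]
t: 14.22
eef_pos: [0.532, 0.0171, 0.1369]
tool_rot: [0.031, -0.031, 0.706, -0.706]
contact_force: [-1.0, -0.2, -1.5]
gripper_width: 0.273
bottle 0.64 [280.  201.3 347.3 235.1] bottom rows [231, 233, 233, 234] top rows [205, 205, 205]
model s 0.06 rows [227, 228, 228, 229] [199, 199, 200]
model s 0.08 rows [232, 232, 233, 234] [204, 205, 205]
model s 0.1 rows [239, 239, 240, 241] [210, 211, 211]
```

```bash
python3 -m crank '[{"linear":[0,0,-0.0015],"dr":[0,0,0],"hand":-1},{"linear":[0,0,-0.003],"dr":[0,0,0],"hand":-1},{"linear":[0,0,-0.0045],"dr":[0,0,0],"hand":-1},{"linear":[0,0,-0.006],"dr":[0,0,0],"hand":-1},{"linear":[0,0,-0.006],"dr":[0,0,0],"hand":-1},{"linear":[0,0,-0.006],"dr":[0,0,0],"hand":-1}]'
python3 -c "
from h import *
look()" | head -1
```

```text
t: 14.82
eef_pos: [0.5315, 0.0228, 0.1369]
tool_rot: [-0.031, 0.031, -0.706, 0.706]
contact_force: [0.2, 0.7, -1.2]
gripper_width: 0.267
no bottle
```

```bash
python3 -m crank '[{"linear":[0,0,0],"dr":[0,0,0],"hand":-1},{"linear":[0,0,0],"dr":[0,0,0],"hand":-1},{"linear":[0,0,0],"dr":[0,0,0],"hand":-1}]'; python3 - <<'E'
from h import *
look()
a=cv2.resize(bot.read_camera("side")[150:270,260:370],None,fx=4,fy=4,interpolation=cv2.INTER_CUBIC)
b=cv2.resize(bot.read_camera("top")[150:270,270:350],None,fx=4,fy=4,interpolation=cv2.INTER_CUBIC)
cv2.imwrite("pics/g5.png",np.hstack([a,b]))
E
```

```text
t: 15.17
eef_pos: [0.5315, 0.0227, 0.1368]
tool_rot: [0.031, -0.031, 0.706, -0.706]
contact_force: [-1.2, 0.6, -1.6]
gripper_width: 0.275
bottle 0.68 [276.  208.5 346.  240.1] bottom rows [238, 238, 239, 240] top rows [211, 211, 212]
model s 0.06 rows [227, 228, 228, 229] [199, 199, 200]
model s 0.08 rows [232, 232, 233, 234] [204, 205, 205]
model s 0.1 rows [239, 239, 240, 241] [210, 211, 211]
```

View pics/g5.png

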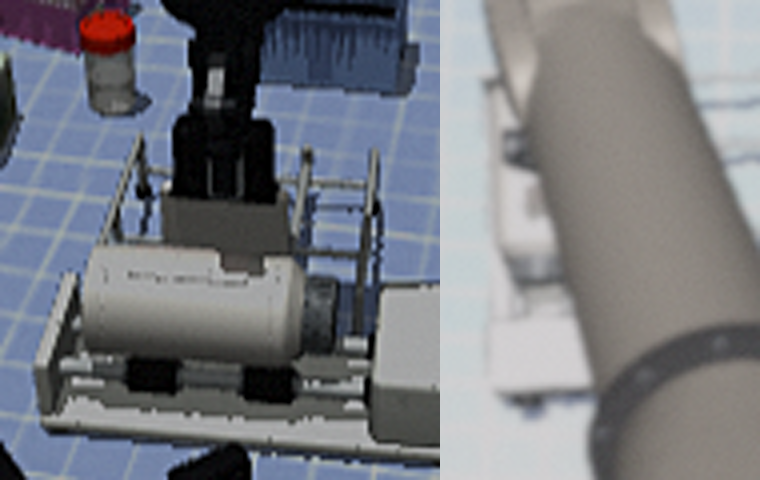

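```bash
python3 -m crank '[{"linear":[0,0,0.01],"dr":[0,0,0],"hand":-1},{"linear":[0,0,0.025],"dr":[0,0,0],"hand":-1},{"linear":[0,-0.01,0.045],"dr":[0,0,0],"hand":-1},{"linear":[0,-0.03,0.05],"dr":[0,0,0],"hand":-1},{"linear":[0,-0.06,0.05],"dr":[0,0,0],"hand":-1},{"linear":[0,-0.09,0.05],"dr":[0,0,0],"hand":-1},{"linear":[0,-0.12,0.05],"dr":[0,0,0],"hand":-1},{"linear":[0,-0.13,0.05],"dr":[0,0,0],"hand":-1},{"linear":[0,-0.13,0.05],"dr":[0,0,0],"hand":-1}]'
python3 -m crank '[{"linear":[0,0,-0.03],"dr":[0,0,0],"hand":-1},{"linear":[0,0,-0.06],"dr":[0,0,0],"hand":-1},{"linear":[0,0,-0.09],"dr":[0,0,0],"hand":-1},{"linear":[0,0,-0.12],"dr":[0,0,0],"hand":-1},{"linear":[0,0,-0.15],"dr":[0,0,0],"hand":-1},{"linear":[0,0,-0.18],"dr":[0,0,0],"hand":-1},{"linear":[0,0,-0.21],"dr":[0,0,0],"hand":-1},{"linear":[0,0,-0.24],"dr":[0,0,0],"hand":-1},{"linear":[0,0,-0.27],"dr":[0,0,0],"hand":-1},{"linear":[0,0,-0.27],"dr":[0,0,0],"hand":-1}]'
python3 -m crank '[{"linear":[0,0,-0.03],"dr":[0,0,0],"hand":-1},{"linear":[0,0,-0.05],"dr":[0,0,0],"hand":-1},{"linear":[0,0,-0.06],"dr":[0,0,0],"hand":-1},{"linear":[0,0,-0.06],"dr":[0,0,0],"hand":-1},{"linear":[0,0,-0.06],"dr":[0,0,0],"hand":-1},{"linear":[0,0,-0.06],"dr":[0,0,0],"hand":-1}]'
python3 -c "
from h import *
goto((.5060,.327,.15,-84.93))
look()"
```

```text
t: 16.12
eef_pos: [0.5377, -0.0277, 0.2698]
tool_rot: [-0.033, 0.029, -0.706, 0.707]
contact_force: [0.6, 0.0, -1.6]
gripper_width: 0.275
t: 16.95
eef_pos: [0.5092, 0.2486, 0.2649]
tool_rot: [0.033, -0.036, 0.707, -0.705]
contact_force: [-0.4, 0.6, -0.4]
gripper_width: 0.273
t: 17.45
eef_pos: [0.5072, 0.2995, 0.266]
tool_rot: [-0.03, 0.031, -0.706, 0.707]
contact_force: [1.0, 0.1, -1.6]
gripper_width: 0.272
t 17.45 pos [0.5072 0.2995 0.266 ] jaw -85.04 down [-0.001 -0.002 -1.   ] F [ 1.   0.1 -1.6] w 0.272 q1,q7 [-0.29 -2.26]
(0.506, 0.327, 0.15, -84.93) lin [-0.0012  0.116  -0.0277] dr [-0.1  -0.11  0.05]
bottle 0.74 [308.4 211.2 343.  239.5] bottom rows [232, 241] top rows []
model s 0.06 rows [227, 228, 228, 229] [199, 199, 200]
model s 0.08 rows [232, 232, 233, 234] [204, 205, 205]
model s 0.1 rows [239, 239, 240, 241] [210, 211, 211]
```

```bash
python3 -m crank '[{"linear":[0.001,0,-0.02],"dr":[0,0,0],"hand":-1},{"linear":[0.001,0.01,-0.0275],"dr":[0,0,0],"hand":-1},{"linear":[0.001,0.04,-0.0275],"dr":[0,0,0],"hand":-1},{"linear":[0.001,0.07,-0.0275],"dr":[0,0,0],"hand":-1},{"linear":[0.001,0.1,-0.0275],"dr":[0,0,0],"hand":-1},{"linear":[0.001,0.116,-0.0275],"dr":[0,0,0],"hand":-1},{"linear":[0.001,0.116,-0.0275],"dr":[0,0,0],"hand":-1},{"linear":[0.001,0.116,-0.0275],"dr":[0,0,0],"hand":-1},{"linear":[0.001,0.116,-0.0275],"dr":[0,0,0],"hand":-1},{"linear":[0.001,0.116,-0.0275],"dr":[0,0,0],"hand":-1}]'
python3 -c "
from h import *
goto((.5058,.3269,.0865,-84.93))"
```

```text
t: 18.38
eef_pos: [0.5044, 0.3296, 0.1526]
tool_rot: [0.032, -0.03, 0.707, -0.706]
contact_force: [-0.4, 0.1, -0.7]
gripper_width: 0.273
t 18.38 pos [0.5044 0.3296 0.1526] jaw -84.94 down [ 0.003  0.002 -1.   ] F [-0.4  0.1 -0.7] w 0.273 q1,q7 [-0.36 -2.37]
(0.5058, 0.3269, 0.0865, -84.93) lin [-0.001   0.0661  0.003 ] dr [ 0.09 -0.01 -0.16]
```

```bash
python3 -m crank '[{"linear":[0,0.003,0.0015],"dr":[0,0,0],"hand":-1},{"linear":[0,0.003,0.0015],"dr":[0,0,0],"hand":-1},{"linear":[0,0.003,0.0015],"dr":[0,0,0],"hand":-1},{"linear":[0,0.003,0.0015],"dr":[0,0,0],"hand":-1}]'
python3 -c "
from h import *
goto((.5058,.3269,.0865,-84.93))"
```

```text
t: 18.72
eef_pos: [0.5037, 0.3274, 0.1482]
tool_rot: [0.031, -0.031, 0.706, -0.706]
contact_force: [0.2, 0.0, -0.9]
gripper_width: 0.273
t 18.72 pos [0.5037 0.3274 0.1482] jaw -84.94 down [ 0.  0. -1.] F [ 0.2  0.  -0.9] w 0.273 q1,q7 [-0.36 -2.37]
(0.5058, 0.3269, 0.0865, -84.93) lin [-0.002   0.0617  0.0007] dr [ 0.01 -0.01 -0.03]
```

```bash
python3 -m crank '[{"linear":[-0.002,0.008,0.0005],"dr":[0,0,0],"hand":-1},{"linear":[-0.002,0.016,0.0005],"dr":[0,0,0],"hand":-1},{"linear":[-0.002,0.024,0.0005],"dr":[0,0,0],"hand":-1},{"linear":[-0.002,0.03,0.0005],"dr":[0,0,0],"hand":-1},{"linear":[-0.002,0.035,0.0005],"dr":[0,0,0],"hand":-1},{"linear":[-0.002,0.038,0.0005],"dr":[0,0,0],"hand":-1},{"linear":[-0.002,0.038,0.0005],"dr":[0,0,0],"hand":-1}]'
python3 -c "
from h import *
goto((.5058,.3269,.0865,-84.93))"
```

```text
t: 19.3
eef_pos: [0.5051, 0.3268, 0.1089]
tool_rot: [-0.031, 0.032, -0.706, 0.707]
contact_force: [-0.3, -0.3, -0.4]
gripper_width: 0.274
t 19.3 pos [0.5051 0.3268 0.1089] jaw -84.92 down [-0.001 -0.001 -1.   ] F [-0.3 -0.3 -0.4] w 0.274 q1,q7 [-0.37 -2.39]
(0.5058, 0.3269, 0.0865, -84.93) lin [-0.0008  0.0224 -0.    ] dr [-0.04  0.01  0.08]
```

No contact force and the blade is 8 mm into the slot; going on down.

```bash
python3 -m crank '[{"linear":[-0.0005,0.005,0],"dr":[0,0,0],"hand":-1},{"linear":[-0.0005,0.01,0],"dr":[0,0,0],"hand":-1},{"linear":[-0.0005,0.014,0],"dr":[0,0,0],"hand":-1},{"linear":[-0.0005,0.018,0],"dr":[0,0,0],"hand":-1},{"linear":[-0.0005,0.02,0],"dr":[0,0,0],"hand":-1},{"linear":[-0.0005,0.0215,0],"dr":[0,0,0],"hand":-1},{"linear":[-0.0005,0.0215,0],"dr":[0,0,0],"hand":-1}]'
python3 -c "
from h import *
goto((.5058,.3269,.0865,-84.93))"
```

```text
t: 19.88
eef_pos: [0.5059, 0.327, 0.088]
tool_rot: [-0.031, 0.031, -0.706, 0.707]
contact_force: [0.7, 1.0, -1.0]
gripper_width: 0.274
t 19.88 pos [0.5059 0.327  0.088 ] jaw -84.93 down [-0. -0. -1.] F [ 0.7  1.  -1. ] w 0.274 q1,q7 [-0.38 -2.4 ]
(0.5058, 0.3269, 0.0865, -84.93) lin [0.0001 0.0015 0.0001] dr [-0.02  0.    0.02]
```

```bash
python3 -m crank '[{"linear":[0,0.001,0],"dr":[0,0,0],"hand":-1},{"linear":[0,0.002,0],"dr":[0,0,0],"hand":-1},{"linear":[0,0.002,0],"dr":[0,0,0],"hand":-0.35},{"linear":[0,0.002,0],"dr":[0,0,0],"hand":-0.2},{"linear":[0,0.002,0],"dr":[0,0,0],"hand":0.1},{"linear":[0,0.002,0],"dr":[0,0,0],"hand":0.5},{"linear":[0,0.002,0],"dr":[0,0,0],"hand":1},{"linear":[0,0.002,0],"dr":[0,0,0],"hand":1},{"linear":[0,0.002,0],"dr":[0,0,0],"hand":1},{"linear":[0,0.002,0],"dr":[0,0,0],"hand":1}]'
python3 -m crank '[{"linear":[0,0,0],"dr":[0,0,0],"hand":1},{"linear":[0,0,0],"dr":[0,0,0],"hand":1},{"linear":[0,-0.015,0],"dr":[0,0,0],"hand":1},{"linear":[0,-0.035,0],"dr":[0,0,0],"hand":1},{"linear":[0,-0.06,0],"dr":[0,0,0],"hand":1},{"linear":[0,-0.09,0],"dr":[0,0,0],"hand":1},{"linear":[0,-0.12,0],"dr":[0,0,0],"hand":1},{"linear":[0,-0.16,0],"dr":[0,0,0],"hand":1},{"linear":[0,-0.18,0],"dr":[0,0,0],"hand":1},{"linear":[0,-0.18,0],"dr":[0,0,0],"hand":1}]'
python3 - <<'E'
from h import *
goto((.5058,.3269,.0865,-84.93))
cv2.imwrite("pics/end.png",cv2.resize(bot.read_camera("side")[160:360,240:400],None,fx=3,fy=3,interpolation=cv2.INTER_CUBIC))
look()
E
```

```text
t: 20.72
eef_pos: [0.5061, 0.3272, 0.0864]
tool_rot: [0.031, -0.031, 0.706, -0.706]
contact_force: [-0.4, -0.5, 0.4]
gripper_width: 1.0
t: 21.55
eef_pos: [0.5081, 0.3292, 0.2723]
tool_rot: [0.034, -0.028, 0.708, -0.705]
contact_force: [-0.3, 0.5, 0.3]
gripper_width: 1.005
t 21.55 pos [0.5081 0.3292 0.2723] jaw -84.93 down [ 0.008  0.005 -1.   ] F [-0.3  0.5  0.3] w 1.005 q1,q7 [-0.33 -2.31]
(0.5058, 0.3269, 0.0865, -84.93) lin [0.004  0.1857 0.003 ] dr [ 0.27 -0.01 -0.47]
bottle 0.7 [288.  209.9 346.  241.8] bottom rows [238, 239, 240, 241] top rows [220, 211]
model s 0.06 rows [227, 228, 228, 229] [199, 199, 200]
model s 0.08 rows [232, 232, 233, 234] [204, 205, 205]
model s 0.1 rows [239, 239, 240, 241] [210, 211, 211]
```

View pics/end.png

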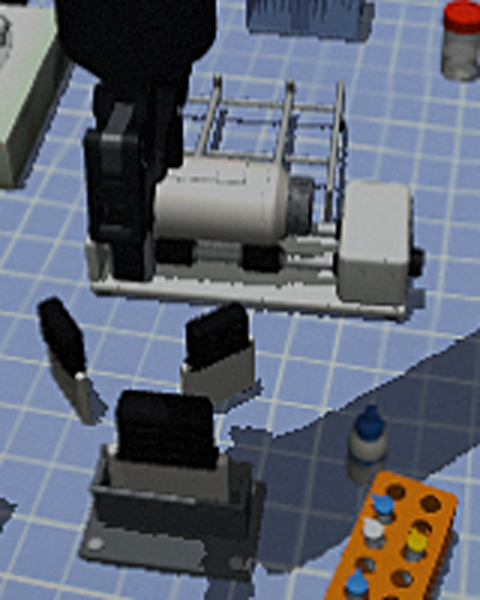

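The picture shows the paddle upright in the dock (crop 165,440) and the bottle in the hollow (crop 220,200). The look-alike paddles and the dropper bottle haven't moved, and the gripper is clear.

```bash
python3 -m crank '[{"linear":[0,0,0],"dr":[0,0,0],"hand":1},{"linear":[0,0,0],"dr":[0,0,0],"hand":1},{"linear":[0,0,0],"dr":[0,0,0],"hand":1},{"linear":[0,0,0],"dr":[0,0,0],"hand":1}]' && python3 -c "
from station import bot
print(bot.hand_in())"
```

```text
t: 22.03
eef_pos: [0.5058, 0.3269, 0.2655]
tool_rot: [-0.031, 0.032, -0.706, 0.707]
contact_force: [0.1, 0.0, -0.7]
gripper_width: 1.003
the job is handed in; nothing more can be done
None
```

I took the largest paddle from its dock and used only its blade to roll the bottle up the ramp, at about 0.05 m/s and slowing to about 0.02 m/s at the crest. The bottle dropped into the hollow between the rollers. I then stood the paddle back in its dock and handed the job in at t = 22 s, with the gripper open and clear.

- **Bottle:** in the last side view its outline matches the nest position to within about 1 pixel. In the picture it lies between the rollers.
- **Paddle:** it stands upright in the dock at the same height as before. The contact force read about 1 N while it was going in.
- **Surroundings:** the look-alike paddles and the dropper bottle look unmoved in the last picture. I did not re-measure the bystanders, and the far sample cup was outside that last crop.
- **Disagreements:** the two cameras differed by about 1 cm on where the roller stands, which did not affect the result. The network also missed the bottle once, just as it was dropping into the hollow, and found it on the next look.

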